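# Drop an empty tin through a lever-lid bin and ease the lid shut

### The job

The empty red-and-white wax tin waits on the chute beside the bench bin, held back by the bin's green lid. With your fingertips push the red lever paddle at the front of the bin down as far as it goes, so that the lid swings wide open and the tin slides in by itself, then let the paddle come up slowly under your fingers, over a couple of seconds, so that the lid settles shut without slamming. Only push on the top of the paddle: do not grip or hook it, do not touch the lid or the tin, leave the small things standing around as they are, and finish with the tin in the shut bin.

Things in the scene. Friction and masses are not known exactly. Their poses are not given: they have to be found in the camera images.
- bin: Grey sheet-metal bench bin, 112 x 166 x 120 mm high, fixed. Origin: centre of its underside; -x is its front (roughly to the robot; it may be turned), z up. A steel chute rises from its +y end at 25 degrees to 0.23 m along +y, 0.17 m high. A black housing, 142 mm high, stands on the front: x -0.059 to -0.093, y -0.105 to -0.019; the red paddle sticks out of it towards -x.
- bin_floor (a point): Centre of the bin's inner floor, axes as bin; the space inside is 102 x 156 mm, 119 mm deep below the shut lid.
- paddle_top (a point): Centre of the top of the red ribbed paddle, the place to push: 30 mm long (x, towards the bin), 44 mm wide (y), 8 mm thick. It moves with the lever. At rest 109 mm above the table, front edge tilted 0.2 rad up; pushed right down 71 mm, front edge 0.2 rad down. Pivot 95 mm behind it in the housing, 80 mm above the table, so it moves under 6 mm sideways.
- bin_lever (a joint): The lever's angle: 0 at rest (paddle up), 0.40 rad at its lower stop. It takes about 6 N on the middle of the paddle to push it down; the lid's weight drives it back up when it is let go.
- bin_lid (a joint): The lid's angle: 0 shut, 1.1 rad wide open. Linked to the lever: always 2.75 times the lever's angle. Let go, it falls shut with a slam in under a second (about 3 rad/s).
- lid_edge (a point): Middle of the lid's free edge (at the chute), on its top face; 0.169 m from the hinge. The hinge runs along the bin's x at its -y end, 125 mm above the table, so the edge swings up and over towards -y, to about 0.28 m above the table.
- lid_panel: The green lid plate, 114 x 166 x 6 mm, with a smooth 44 mm skirt hanging (leaning inwards) from its free edge that closes the chute. Origin on the hinge line, y towards the free edge, z up when shut.
- paddle_underside: Dark steel plate under the red paddle, 30 x 44 x 5 mm; origin at the centre of its upper face, 8 mm below paddle_top. Fingers that grip or hook the paddle touch it.
- wax_tin: Round flat tin, white with a red lid, 80 mm across and 34 mm high, loose. Origin: centre of its underside, z its axis. At the start it lies on the slippery chute, leaning on the lid's skirt; it slides into the bin within about a second once the lid is well open.
- jar_green: White jar with a green lid, 64 mm across, 56 mm high, loose, a bystander. Origin: centre of its underside.
- touchup_bottle: Small grey bottle with a tall black cap, 26 mm across, 74 mm high, loose, a bystander. Origin: centre of its underside.
- star_key: White plastic star knob, 36 mm across, 20 mm high, loose, a bystander. Origin: centre of its underside.
Mind the look-alikes: they are no part of the job. Leave any blue or orange look-alike of the wax_tin alone.

How it is judged:
On the way:
1. the lid is held wide open (over 0.95 rad) with the tin inside the bin (value of joint bin_lid above 0.95 rad and y of wax_tin in the frame of bin_floor between -0.085 and 0.06 m and x of wax_tin in the frame of bin_floor between -0.055 and 0.055 m and z of wax_tin in the frame of bin_floor below 0.065 m), for 0.2 s.
At the end, for the whole second after the job is handed in: The lid is shut (under 0.04 rad), the lever back up (under 0.02 rad), and the tin at rest inside the bin: its underside's centre between the bin's walls and under 65 mm above the inner floor (value of joint bin_lid below 0.04 rad and value of joint bin_lever below 0.02 rad and linear speed of wax_tin below 0.02 m/s and y of wax_tin in the frame of bin_floor between -0.085 and 0.06 m and x of wax_tin in the frame of bin_floor between -0.055 and 0.055 m and z of wax_tin in the frame of bin_floor below 0.065 m); the robot touches nothing.
It fails at once if the lid slams: it passes below 0.25 rad faster than 2 rad/s (value of joint bin_lid below 0.25 rad and velocity of joint bin_lid below -2 rad/s).
It fails at once if the robot touches the tin (contact force between any of the arm, the fingers and wax_tin above 0.3 N).
It fails at once if the robot touches the lid (contact force between any of the arm, the fingers and lid_panel above 0.5 N).
It fails at once if the paddle is gripped or hooked from beneath (contact force between the fingers and paddle_underside above 0.5 N).
It fails at once if a bystander (jar, small bottle or star knob) is moved by more than 15 mm (distance of any of jar_green, touchup_bottle, star_key from where it was at the start of the episode above 0.015 m).
It also fails if it takes over 32 s, if anything falls off the work surface, if the arm or the gripper's body presses on something with over 40 N, if the wrist force passes 120 N, or if a joint passes its speed limit or range.

### The arm

A 6-joint arm with a two-finger parallel gripper is mounted at the origin on a cart in front of the work surface, level with it; the furniture and walls round the work are solid. World frame = base frame: x ahead of the robot, y to its left, z up, the work surface at z = 0. Lengths are in m, angles in rad, forces in N, time in s.
With the tool pointing down it reaches from about 0.25 to 0.725 m from the base axis. Payload 4 kg.
Tool frame: the origin (TCP) lies midway between the tips of the shut fingers; the grasp point (between the pads) lies 19 mm behind it; z points along the fingers, y is the direction in which the jaws open and shut (so a half turn about z gives the same grasp; the last joint's range is limited). The gripper opens to 85 mm and grips with 20 to 120 N. Pads are 22 mm wide; open, the fingers measure 114 mm over their backs; the gripper's body (76 mm by 85 mm) begins 54 mm behind the grasp point. The pads swing forward as they close: fully open they stand 13 mm farther back than shut.
Start: joints at [-1.197, 0.241, 0.005, 1.335, 0, 1.571], TCP at [0.183, -0.465, 0.205] pointing down, gripper open.
Joint ranges: [-2.72, 2.72], [-1.05, 1.87], [-1.09, 1.28], [-1.99, 2.15], [-1.42, 1.44], [-3.14, 3.14]. Speed limits (rad/s): [2.79, 2.79, 3.14, 3.14, 3.14, 3.14].

### API

Orientations are given as a unit quaternion [x, y, z, w].
In Python, from workcell import monitor, cams, order gives the robot as it stands.
- The arm moves only by the tool send_rows, never from a script. Its argument "moves" is a list of rows, each a list of 4 numbers: the shift along the tool's x, y, z as a fraction of full scale, then the turn about the tool's z as a fraction of full scale. A call has 1 to 20 rows; each row shifts and turns the commanded pose from where the row before left it, along the tool's axes as they then stand; what a row does not reach is not made up. Full scale, the value 1, is 100 cm for a shift and 0.1 rad for a turn. A row lasts 1/10 s, in which the tool goes at most 50 mm and 8.59 degrees, less where a joint would pass 70% of its speed; a pose out of reach is approached as far as the arm can. A call with a number of a shift or a turn outside -1 to 1 is refused whole. A call with a gripper value outside its range is refused whole. "claw" is the gripper's target within -1 to 1 (fully open at 1, half-way at 0, shut at -1), set as the call begins (left out, the last holds). The fingers move at their own pace and stop on an object; the grip force is fixed at half the most. Time passes only in rows, so rows that do not move let the fingers close. It gives the time, the measured TCP pose, the force and the opening at its end, in the units of the state.
- monitor.get_obs(): the state, without advancing time (a new reading comes with each control period).
- cams.camera(name): name is "scene" or "side" or "wrist"; returns (picture, depth): 384x512x3 uint8, blue, green, red; 384x512 float32, m along the optical axis (not along the pixel's ray), 0 where there is no reading.
- cams.camera_info(name): a dict with "intrinsics" (3x3 intrinsics, pixels), "T" (4x4, takes a point from camera to world coordinates); the wrist camera has in their place "mount" (4x4, takes a point from camera to tool coordinates, whose origin is the TCP and whose axes are the flange's). Camera axes: x right, y up, looking along -z (the intrinsics and any distortion apply to the point x, -y, -z); pixel columns grow to the right and rows downward; lengths in m; the calibration is good to about 2 mm. A picture is of the moment at which its call begins: read the wrist's pose just before it. camera_info takes no time and is no camera call.
- order.job_done(): hands the job in, once; it reports no verdict.
The state is a dict: "clock": time; "joint_pos": joint angles; "joint_vel": joint speeds; "tau": joint torques, N m; "eef_pos": TCP position; "tool_rot": TCP orientation; "ft_force": force on the tool from outside, world axes, zero at the start; "ft_torque": the same for the moment, N m; "grip_width": finger opening in m.
Only numpy, scipy, OpenCV 4.12 (cv2) and the standard library are available. Lean on these libraries where they do the work, as an engineer would, in place of code of your own. Each camera call takes 0.05 s, during which the arm holds its last target.

## Working session

There is one attempt and no reset: what is moved stays moved. The work goes in short steps, Python scripts to look and compute and a tool call to move; the robot and the scene stay as the last step left them, time stands still between calls to the robot, and variables do not carry over. Pictures are saved under pics/ and viewed, and the job is handed in when it is done.

Besides the shell and the picture viewer there is one more tool, called after ">>>" as name(argument=value, ...) on one line, values as JSON. send_rows: Moves the arm, as the interface text tells. Its arguments: {"type":"object","properties":{"moves":{"type":"array","items":{"type":"array","items":{"type":"number","minimum":-1,"maximum":1}}},"claw":{"type":"number"}},"required":["moves"]}

```bash
ls; mkdir -p pics; python3 - <<'E'
from workcell import monitor,cams
import cv2,numpy as np
o=monitor.get_obs(); print({k:np.round(v,3) for k,v in o.items()})
for n in ["scene","side","wrist"]:
    p,d=cams.camera(n); cv2.imwrite(f"pics/a_{n}.png",p); np.save(f"pics/a_{n}.npy",d)
    print(n,{k:np.round(v,4).tolist() for k,v in cams.camera_info(n).items()})
E
```

```text
pics
{'clock': np.float64(0.0), 'joint_pos': array([-1.197,  0.241,  0.004,  1.335,  0.   ,  1.571]), 'joint_vel': array([ 0.001,  0.001,  0.001, -0.002, -0.001,  0.001]), 'tau': array([ 1.0000e-03, -3.7232e+01,  2.5241e+01,  1.7000e-02,  0.0000e+00,
       -0.0000e+00]), 'eef_pos': array([ 0.182, -0.465,  0.204]), 'tool_rot': array([ 0.983,  0.186, -0.   , -0.001]), 'ft_force': array([-0.095,  0.574,  0.122]), 'ft_torque': array([ 0.036, -0.029,  0.062]), 'grip_width': np.float64(0.086)}
scene {'intrinsics': [[491.7654, 0.0, 255.8313], [0.0, 491.7654, 190.6629], [0.0, 0.0, 1.0]], 'T': [[-0.9135, 0.3115, -0.2616, 0.273], [-0.4068, -0.6975, 0.5899, 0.499], [0.0013, 0.6453, 0.7639, 0.9535], [0.0, 0.0, 0.0, 1.0]]}
side {'intrinsics': [[470.0775, 0.0, 254.2839], [0.0, 470.0775, 195.6791], [0.0, 0.0, 1.0]], 'T': [[-0.8556, 0.2111, -0.4727, 0.062], [-0.5176, -0.3682, 0.7723, 0.6973], [-0.0111, 0.9055, 0.4243, 0.5867], [0.0, 0.0, 0.0, 1.0]]}
wrist {'intrinsics': [[291.037, 0.0, 255.5835], [0.0, 291.037, 195.3112], [0.0, 0.0, 1.0]], 'mount': [[-0.0001, 0.9606, 0.2781, 0.0713], [1.0, -0.0001, 0.0006, -0.0009], [0.0006, 0.2781, -0.9606, -0.1683], [0.0, 0.0, 0.0, 1.0]]}
```

View pics/a_scene.png

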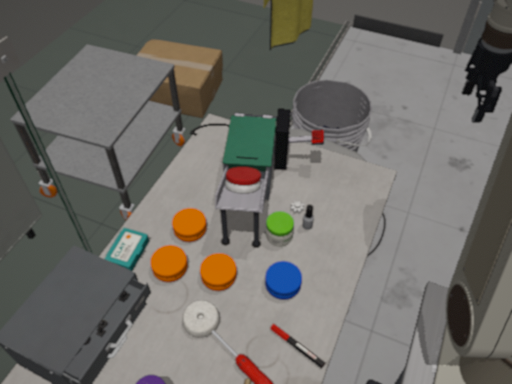

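View pics/a_side.png

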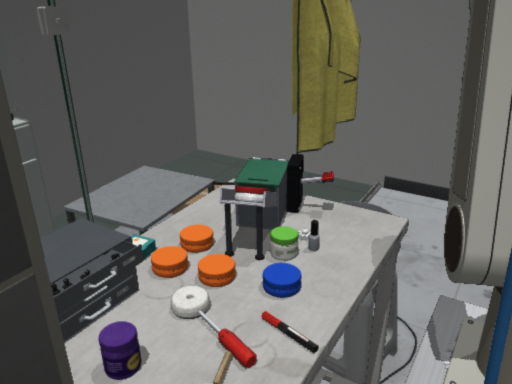

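View pics/a_wrist.png

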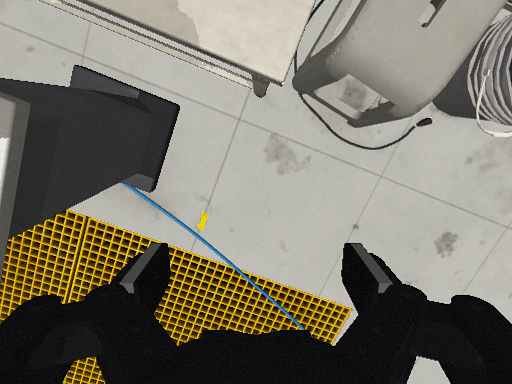

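```bash
cat > h.py <<'E'
import numpy as np
from workcell import monitor,cams
from scipy.spatial.transform import Rotation as R
def ray(n,u,v):
    i=cams.camera_info(n);K=i["intrinsics"];T=np.array(i["T"])
    d=np.stack([(np.asarray(u,float)-K[0][2])/K[0][0],-(np.asarray(v,float)-K[1][2])/K[1][1],-np.ones_like(np.asarray(u,float))],-1)
    return T[:3,3],d@T[:3,:3].T
def pts(n,u,v,dep): 
    o,d=ray(n,u,v); return o+d*np.asarray(dep)[...,None]
def plane(n,u,v,z):
    o,d=ray(n,u,v); return o+d*((z-o[2])/d[...,2])[...,None]
def tri(a,b):
    (o1,d1),(o2,d2)=ray(*a),ray(*b)
    A=np.stack([d1,-d2],1);s=np.linalg.lstsq(A,o2-o1,rcond=None)[0]
    p,q=o1+s[0]*d1,o2+s[1]*d2;return (p+q)/2,np.linalg.norm(p-q)
E
python3 - <<'E'
from h import *
import cv2
cs={}
for n,box in (("scene",(220,100,340,260)),("side",(215,140,350,270))):
    p=cv2.imread(f"pics/a_{n}.png");d=np.load(f"pics/a_{n}.npy")
    x0,y0,x1,y1=box
    cv2.imwrite(f"pics/z_{n}.png",cv2.resize(p[y0:y1,x0:x1],None,fx=4.5,fy=4.5,interpolation=cv2.INTER_CUBIC)[:600])
    h=cv2.cvtColor(p,cv2.COLOR_BGR2HSV)
    m=((h[...,0]<8)|(h[...,0]>172))&(h[...,1]>150)&(h[...,2]>60)
    k,l,s,c=cv2.connectedComponentsWithStats(m.astype(np.uint8))
    for i in range(1,k):
        if s[i,4]>20 and x0<c[i][0]<x1 and y0<c[i][1]<y1:
            v,u=np.where(l==i);P=pts(n,u,v,d[v,u]);ok=d[v,u]>0
            print(n,s[i],c[i].round(1),"med",np.median(P[ok],0).round(4),"min",P[ok].min(0).round(3),"max",P[ok].max(0).round(3))
E
```

```text
scene [312 130  12  14 144] [317.4 136.3] med [ 0.4946 -0.3783  0.108 ] min [ 0.478 -0.405  0.094] max [ 0.513 -0.355  0.114]
scene [226 166  35  19 515] [243.  175.1] med [ 0.5992 -0.1642  0.1324] min [ 0.564 -0.226  0.093] max [ 0.652 -0.133  0.147]
side [322 172  12   9  78] [327.3 176. ] med [ 0.4922 -0.3711  0.108 ] min [ 0.476 -0.4    0.099] max [ 0.508 -0.357  0.112]
side [236 186  32   8 161] [250.2 189.2] med [ 0.5857 -0.1433  0.1367] min [ 0.563 -0.198  0.114] max [ 0.643 -0.135  0.145]
```

View pics/z_scene.png

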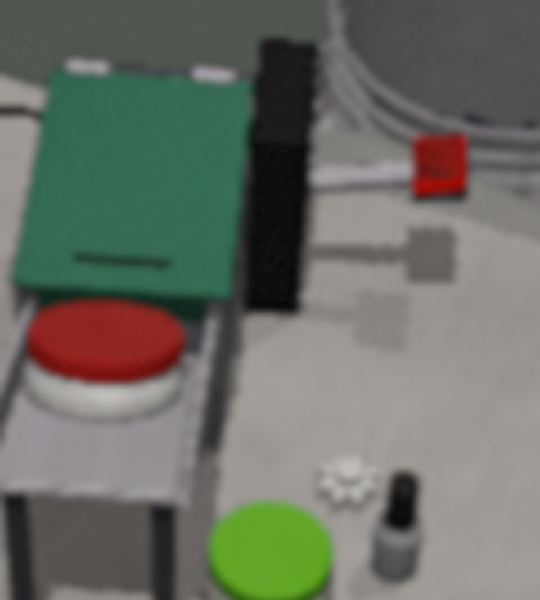

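View pics/z_side.png

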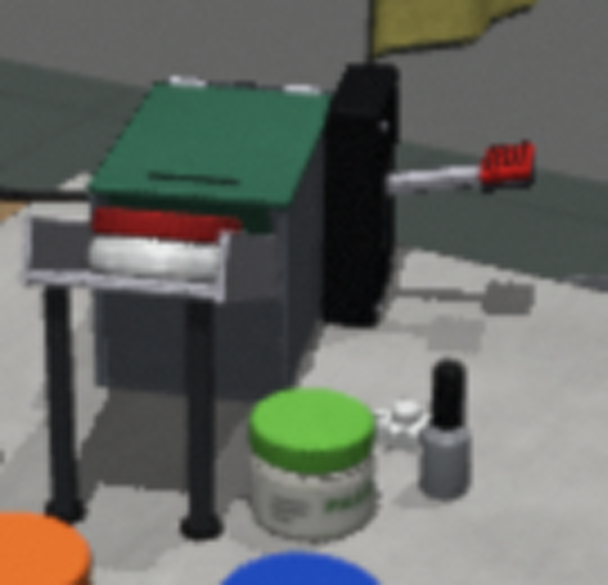

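```bash
python3 - <<'E'
from h import *
import cv2
for n in ("scene","side"):
    p=cv2.imread(f"pics/a_{n}.png");d=np.load(f"pics/a_{n}.npy")
    h=cv2.cvtColor(p,cv2.COLOR_BGR2HSV)
    m=(h[...,0]>65)&(h[...,0]<90)&(h[...,1]>100)&(h[...,2]>30)
    k,l,s,c=cv2.connectedComponentsWithStats(m.astype(np.uint8))
    i=min([j for j in range(1,k) if s[j,4]>300],key=lambda j:abs(c[j]-(255,155)).sum())
    v,u=np.where((l==i)&(d>0));P=pts(n,u,v,d[v,u])
    top=P[(P[:,2]>.124)]
    q=plane(n,u[P[:,2]>.124],v[P[:,2]>.124],.128)
    for t in (top,q):
        r=cv2.minAreaRect((t[:,:2]*1000).astype(np.float32));print(n,len(t),np.round(r[0],1),np.round(r[1],1),round(r[2],2),np.median(t[:,2]).round(4))
    # housing: dark points near
    near=[]
    vv,uu=np.mgrid[90:230,270:310];vv,uu=vv.ravel(),uu.ravel();dd=d[vv,uu];P=pts(n,uu,vv,dd)
    t=P[(P[:,2]>.137)&(P[:,2]<.147)&(p[vv,uu].max(1)<60)]
    if len(t)>4:
        r=cv2.minAreaRect((t[:,:2]*1000).astype(np.float32));print("housing top",len(t),np.round(r[0],1),np.round(r[1],1),round(r[2],2))
    # red paddle
    m=((h[...,0]<8)|(h[...,0]>172))&(h[...,1]>150)&(h[...,2]>60)
    k,l,s,c=cv2.connectedComponentsWithStats(m.astype(np.uint8))
    i=min(range(1,k),key=lambda j:abs(c[j]-((317,137) if n=="scene" else (327,176))).sum())
    cn=cv2.findContours((l==i).astype(np.uint8),0,1)[0][0]
    print("pad",np.round(cv2.minAreaRect(cn)[0],1), plane(n,*c[i],.109).round(4))
p,e=tri(("scene",317.4,135.8),("side",327.3,175.2));print(p,e)
E
```

```text
scene 2143 [ 633.  -281.8] [113.4 167.2] 19.13 0.1278
scene 2143 [ 632.4 -279.8] [113.1 166.6] 19.19 0.128
housing top 304 [ 585.  -366.2] [33.5 89.8] 18.31
pad [317.5 136.5] [ 0.4947 -0.3767  0.109 ]
side 1046 [ 632.3 -281.7] [114.4 165.5] 18.95 0.1277
side 1046 [ 630.9 -276.8] [112.3 170.4] 18.37 0.128
housing top 161 [ 677.4 -565.4] [ 58.9 859.1] 22.52
pad [327.4 175.9] [ 0.4913 -0.3714  0.109 ]
[ 0.49545731 -0.38071838  0.10690722] 0.0006507895835443416
```

```bash
python3 - <<'E'
from h import *
import cv2
a=np.deg2rad(19);B=np.array([[np.cos(a),np.sin(a)],[-np.sin(a),np.cos(a)]])
for n,c0 in (("scene",(317,137)),("side",(327,176))):
    p=cv2.imread(f"pics/a_{n}.png");d=np.load(f"pics/a_{n}.npy")
    h=cv2.cvtColor(p,cv2.COLOR_BGR2HSV)
    m=((h[...,0]<10)|(h[...,0]>168))&(h[...,1]>120)&(h[...,2]>50)
    k,l,s,c=cv2.connectedComponentsWithStats(m.astype(np.uint8))
    i=min(range(1,k),key=lambda j:abs(c[j]-c0).sum())
    v,u=np.where((l==i));
    for nm,P in (("depth",pts(n,u,v,d[v,u])),("plane",plane(n,u,v,.107))):
        q=(P[:,:2]-[.6325,-.281])@B.T
        print(n,nm,np.percentile(q,[0,3,10,50,90,97,100],axis=0).round(3).tolist())
    print([ (P:=pts(n,u,v,d[v,u]))[:,2].min().round(3),P[:,2].max().round(3)])
print("paddle from y'=-0.062,x'=-.162:",(B.T@np.array([-.162,-.062])+[.6325,-.281]).round(4))
E
```

```text
scene depth [[-0.229, -0.621], [-0.176, -0.07], [-0.173, -0.067], [-0.161, -0.048], [-0.151, -0.031], [-0.148, -0.028], [-0.146, -0.026]]
scene plane [[-0.176, -0.072], [-0.176, -0.071], [-0.173, -0.067], [-0.161, -0.048], [-0.151, -0.03], [-0.148, -0.026], [-0.146, -0.023]]
[np.float64(-0.4), np.float64(0.114)]
side depth [[-0.177, -0.072], [-0.176, -0.067], [-0.174, -0.064], [-0.163, -0.041], [-0.152, -0.03], [-0.15, -0.028], [-0.148, -0.027]]
side plane [[-0.177, -0.075], [-0.176, -0.074], [-0.174, -0.067], [-0.163, -0.045], [-0.152, -0.023], [-0.15, -0.016], [-0.149, -0.015]]
[np.float64(0.099), np.float64(0.112)]
paddle from y'=-0.062,x'=-.162: [ 0.4995 -0.3924]
```

>>> send_rows(moves=[[0, 0, 0, -1], [0, 0, 0, -1], [0, 0, 0, -1], [0, 0, 0, -1], [0, 0, 0, -1], [0, 0, 0, -1], [0, 0, 0, -1], [0, 0, 0, -1], [0, 0, 0, -1], [0, 0, 0, -1], [0, 0, 0, -1], [0, 0, 0, -1], [0, 0, 0, -1], [0, 0, 0, -1], [0, 0, 0, -1], [0, 0, 0, -1]], claw=-1)

```text
clock: 1.75
eef_pos: [0.1825, -0.4652, 0.205]
tool_rot: [0.55, 0.835, 0.0, -0.0]
ft_force: [0.9, -0.1, 0.6]
grip_width: 0.0
```

>>> send_rows(moves=[[0, 0, 0, -1], [0, 0, 0, -1], [0, 0, 0, -1], [0, 0, 0, -1], [0, 0, 0, -1], [0, 0, 0, -1], [0, 0, 0, -1], [0, 0, 0, -1], [0, 0, 0, -1], [0, 0, 0, -1], [0, 0, 0, -1], [0, 0, 0, -1], [0, 0, 0, -1], [0, 0, 0, -1], [0, 0, 0, -1]])

```text
clock: 3.25
eef_pos: [0.1825, -0.4652, 0.205]
tool_rot: [-0.167, 0.986, 0.0, -0.0]
ft_force: [-0.1, 0.1, 0.4]
grip_width: 0.0
```

```bash
python3 - <<'E'
from h import *
o=monitor.get_obs();M=R.from_quat(o["tool_rot"]).as_matrix();print(M.round(3))
print(o["joint_pos"].round(3),(M.T@(np.array([.4953,-.3801,.16])-o["eef_pos"])).round(4))
E
```

```text
[[-0.944 -0.33  -0.   ]
 [-0.33   0.944  0.001]
 [ 0.     0.001 -1.   ]]
[-1.197  0.241  0.004  1.335 -0.    -1.533] [-0.3234 -0.023   0.045 ]
```

>>> send_rows(moves=[[-0.02, -0.002, 0, 0], [-0.03, -0.002, 0, 0], [-0.03, -0.002, 0, 0], [-0.03, -0.002, 0, 0], [-0.03, -0.002, 0.005, 0], [-0.03, -0.002, 0.005, 0], [-0.03, -0.002, 0.005, 0], [-0.03, -0.002, 0.005, 0], [-0.03, -0.002, 0.005, 0], [-0.03, -0.002, 0.005, 0], [-0.02, -0.002, 0.005, 0], [-0.01, -0.001, 0.005, 0], [-0.003, 0, 0.005, 0], [0, 0, 0, 0], [0, 0, 0, 0]])

```text
clock: 4.75
eef_pos: [0.4943, -0.3822, 0.1604]
tool_rot: [-0.165, 0.986, 0.0, -0.0]
ft_force: [-0.1, 0.3, -0.3]
grip_width: -0.0001
```

```bash
python3 - <<'E'
from h import *
import cv2
o=monitor.get_obs();M=R.from_quat(o["tool_rot"]).as_matrix()
print(o["eef_pos"],o["joint_pos"].round(3),o["ft_force"],(M.T@(np.array([.4953,-.3801,.115])-o["eef_pos"])).round(4))
p,d=cams.camera("scene");q,d=cams.camera("side");w,d=cams.camera("wrist")
f=lambda p,x,y:cv2.resize(p[y:y+120,x:x+130],None,fx=3,fy=3,interpolation=cv2.INTER_CUBIC)
cv2.imwrite("pics/b.png",np.hstack([f(p,230,70),f(q,240,90)]))
cv2.imwrite("pics/bw.png",w)
E
```

```text
[ 0.49433812 -0.38222131  0.16035877] [-0.658  0.512  0.288  1.347 -0.    -0.989] [-0.07838252  0.28623411 -0.31962436] [-0.0016  0.0017  0.0454]
```

View pics/b.png

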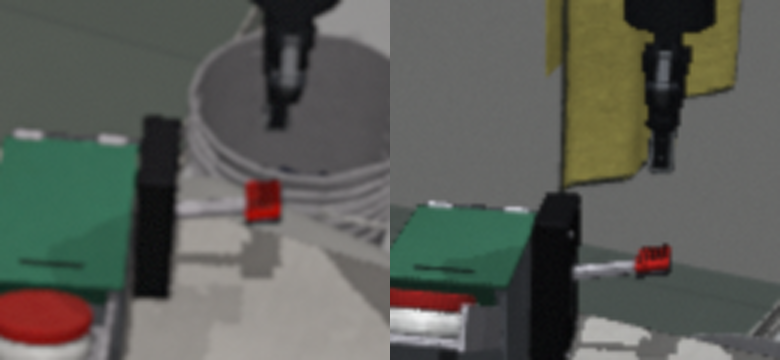

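View pics/bw.png

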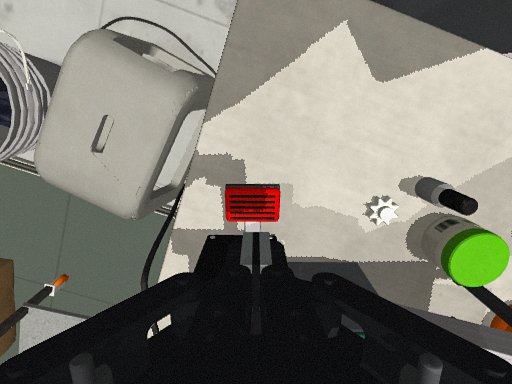

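```bash
python3 - <<'E'
from h import *
import cv2
o=monitor.get_obs();T=np.eye(4);T[:3,:3]=R.from_quat(o["tool_rot"]).as_matrix();T[:3,3]=o["eef_pos"]
i=cams.camera_info("wrist");K=i["intrinsics"];W=T@np.array(i["mount"])
p=cv2.imread("pics/bw.png");h=cv2.cvtColor(p,cv2.COLOR_BGR2HSV)
m=((h[...,0]<8)|(h[...,0]>172))&(h[...,1]>120)
m=cv2.morphologyEx(m.astype(np.uint8),cv2.MORPH_CLOSE,np.ones((7,7)))
k,l,s,c=cv2.connectedComponentsWithStats(m);j=1+s[1:,4].argmax();x,y,w,hh,_=s[j];print(s[j])
for u,v in ((x+w/2,y+hh/2),(x,y),(x+w,y+hh)):
    d=W[:3,:3]@np.array([(u-K[0][2])/K[0][0],-(v-K[1][2])/K[1][1],-1.]);P=W[:3,3]+d*(.109-W[2,3])/d[2];print(P.round(4),(T[:3,:3].T@(P-T[:3,3])).round(4))
E
```

```text
[ 225  187   56   35 1876]
[ 0.4965 -0.383   0.109 ] [-0.0015 -0.001   0.0521]
[ 0.49   -0.4083  0.109 ] [ 0.0129 -0.0228  0.0521]
[ 0.5032 -0.3568  0.109 ] [-0.0163  0.0216  0.052 ]
```

>>> send_rows(moves=[[0, 0, 0.01, 0], [0, 0, 0.01, 0], [0, 0, 0.01, 0], [0, 0, 0.01, 0], [0, 0, 0.005, 0], [0, 0, 0.003, 0], [0, 0, 0.003, 0], [0, 0, 0.003, 0], [0, 0, 0.003, 0], [0, 0, 0.003, 0], [0, 0, 0.003, 0], [0, 0, 0.003, 0]])

```text
clock: 6.1
eef_pos: [0.4955, -0.3819, 0.0943]
tool_rot: [-0.165, 0.986, -0.0, 0.0]
ft_force: [0.1, 0.1, -0.3]
grip_width: -0.0001
```

```bash
cat > look.py <<'E'
import sys
from h import *
import cv2
t=sys.argv[1]
o=monitor.get_obs();print(o["clock"],o["eef_pos"],o["ft_force"].round(2),o["ft_torque"].round(2))
p,d=cams.camera("scene");q,d=cams.camera("side")
f=lambda p,x,y:cv2.resize(p[y:y+130,x:x+130],None,fx=3,fy=3,interpolation=cv2.INTER_CUBIC)
cv2.imwrite(f"pics/{t}.png",np.hstack([f(p,220,70),f(q,225,100)]))
E
python3 look.py c
```

```text
6.1 [ 0.49548639 -0.38192312  0.09427042] [ 0.15  0.06 -0.33] [-0.02  0.05  0.01]
```

View pics/c.png

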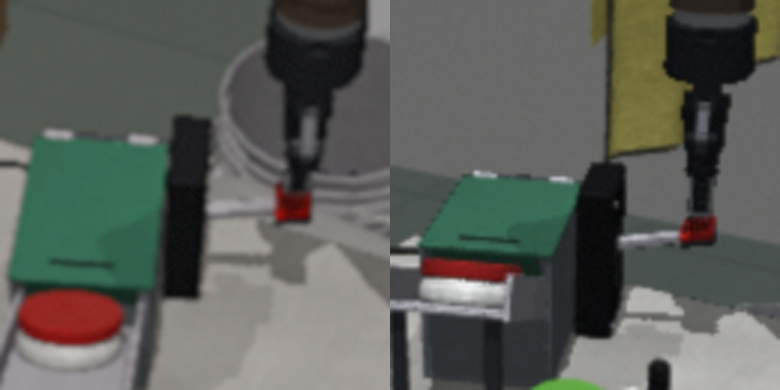

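```bash
python3 - <<'E'
from h import *
import cv2
o=monitor.get_obs();print(o["clock"],o["joint_vel"].round(4),o["tau"].round(2),o["ft_force"])
for n in("scene","side"):
    i=cams.camera_info(n);K=np.array(i["intrinsics"]);T=np.linalg.inv(np.array(i["T"]))
    for P in (o["eef_pos"],np.array([.4953,-.3801,.109])):
        c=T[:3,:3]@P+T[:3,3];print(n,K[0,0]*c[0]/-c[2]+K[0,2],K[1,1]*-c[1]/-c[2]+K[1,2])
for n in("scene","side","wrist"):
    p,d=cams.camera(n)
    if n=="scene":a=p[100:160,290:340]
    elif n=="side":b=p[140:200,300:350]
    else: cv2.imwrite("pics/dw.png",p)
cv2.imwrite("pics/d.png",cv2.resize(np.hstack([a,b]),None,fx=8,fy=8,interpolation=cv2.INTER_NEAREST))
E
```

```text
6.2 [ 0.0016 -0.0049  0.0099  0.0071 -0.0015 -0.0004] [  0.   -50.69  24.38  -0.09  -0.     0.  ] [-0.2086881   0.08784404  0.41595127]
scene 317.27169610116835 139.38215109164935
scene 317.58776720004573 135.33040068001364
side 327.16402329767436 179.6872644666837
side 327.18357820701567 174.58315193760208
```

View pics/d.png

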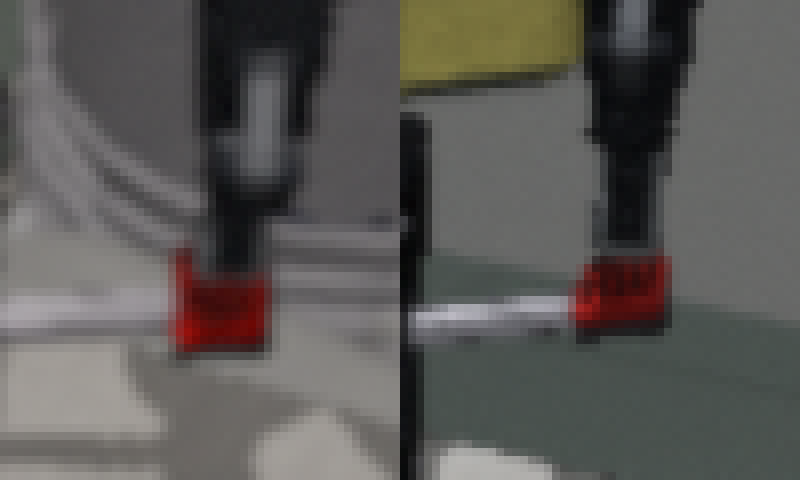

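View pics/dw.png

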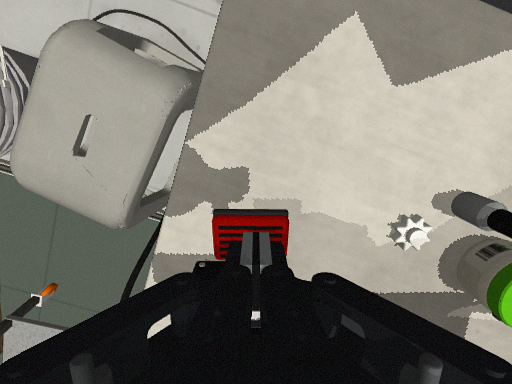

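>>> send_rows(moves=[[0, 0, 0.003, 0], [0, 0, 0.003, 0], [0, 0, 0.003, 0], [0, 0, 0.003, 0]])

```text
clock: 6.75
eef_pos: [0.495, -0.3821, 0.0828]
tool_rot: [-0.165, 0.986, -0.0, -0.0]
ft_force: [-2.9, 0.4, 7.2]
grip_width: 0.0002
```

```bash
python3 look.py e
```

```text
6.75 [ 0.49497984 -0.38209612  0.0828131 ] [-2.93  0.43  7.2 ] [0.2  0.91 0.01]
```

View pics/e.png

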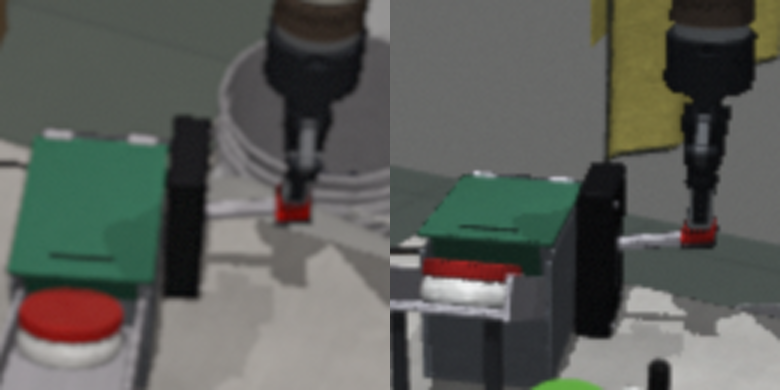

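>>> send_rows(moves=[[0, 0, 0.003, 0], [0, 0, 0.003, 0], [0, 0, 0.003, 0], [0, 0, 0.003, 0], [0, 0, 0.003, 0], [0, 0, 0.003, 0], [0, 0, 0.003, 0]])

```text
clock: 7.55
eef_pos: [0.4942, -0.3829, 0.0622]
tool_rot: [-0.165, 0.986, -0.001, -0.001]
ft_force: [-6.0, -1.0, 7.6]
grip_width: -0.0002
```

```bash
python3 look.py f
```

```text
7.55 [ 0.49424971 -0.38293946  0.06221683] [-6.   -0.98  7.61] [-0.21  1.12  0.05]
```

View pics/f.png

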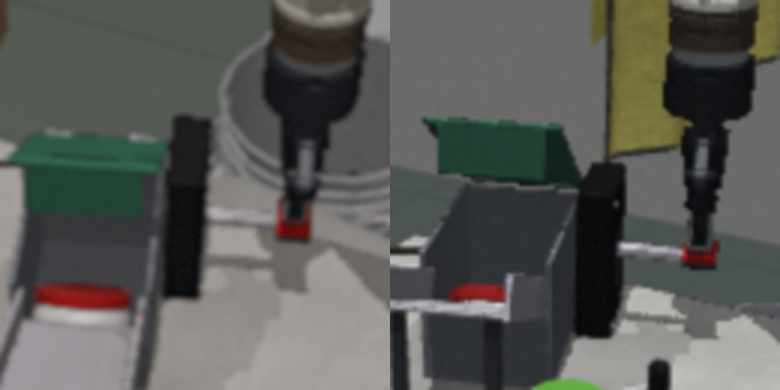

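>>> send_rows(moves=[[0, 0, 0.003, 0], [0, 0, 0.003, 0], [0, 0, 0.002, 0], [0, 0, 0.002, 0]])

```text
clock: 8.05
eef_pos: [0.495, -0.3825, 0.0516]
tool_rot: [-0.165, 0.986, -0.001, -0.0]
ft_force: [-3.0, -2.3, 5.5]
grip_width: 0.0004
```

```bash
python3 look.py g
```

```text
8.05 [ 0.49502672 -0.38250549  0.05163343] [-2.95 -2.26  5.54] [-0.4   0.79  0.05]
```

View pics/g.png

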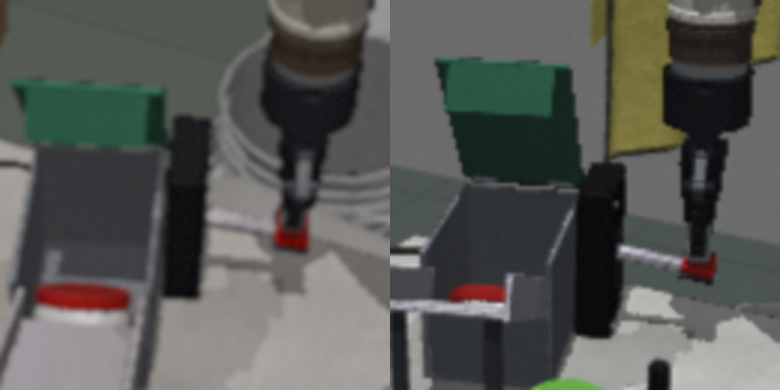

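>>> send_rows(moves=[[0, 0, 0.002, 0], [0, 0, 0.002, 0], [0, 0, 0.001, 0], [0, 0, 0, 0], [0, 0, 0, 0]])

```text
clock: 8.65
eef_pos: [0.4958, -0.3819, 0.0469]
tool_rot: [-0.165, 0.986, -0.0, 0.0]
ft_force: [-3.5, -0.8, 6.3]
grip_width: -0.0001
```

```bash
python3 look.py i
```

```text
8.65 [ 0.49579804 -0.38191587  0.04689428] [-3.51 -0.79  6.28] [-0.18  0.69  0.03]
```

View pics/i.png

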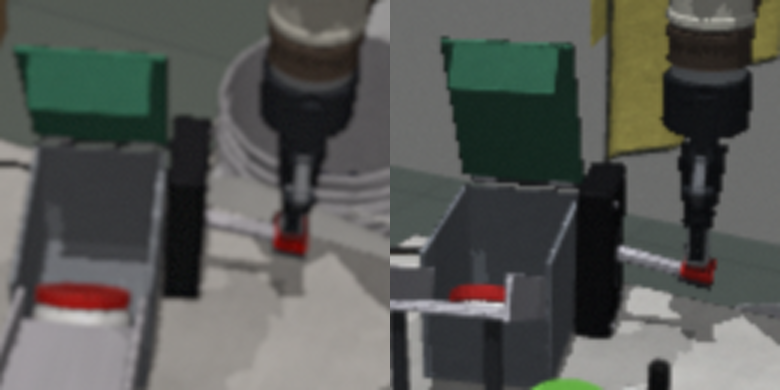

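```bash
cat > tin.py <<'E'
from h import *
import cv2
a=np.deg2rad(19);B=np.array([[np.cos(a),np.sin(a)],[-np.sin(a),np.cos(a)]])
o=monitor.get_obs();print(o["clock"],o["eef_pos"],o["ft_force"].round(1))
for n in ("scene","side"):
    p,d=cams.camera(n)
    h=cv2.cvtColor(p,cv2.COLOR_BGR2HSV)
    v,u=np.mgrid[0:384,0:512];P=pts(n,u,v,d);q=np.dstack([(P[...,:2]-[.6325,-.281])@B.T,P[...,2]])
    red=((h[...,0]<8)|(h[...,0]>172))&(h[...,1]>130)&(abs(q[...,0])<.06)&(q[...,1]>-.12)&(q[...,1]<.25)&(d>0)
    print(n,"tin red",red.sum(),np.percentile(q[red],[5,50,95],axis=0).round(3).tolist())
    wh=(h[...,1]<50)&(h[...,2]>170)&(abs(q[...,0])<.05)&(q[...,1]>-.12)&(q[...,1]<.1)&(d>0)&(q[...,2]<.1)
    if wh.sum()>5: print("white",wh.sum(),np.percentile(q[wh],[5,50,95],axis=0).round(3).tolist())
    g=(h[...,0]>65)&(h[...,0]<90)&(h[...,1]>100)&(abs(q[...,0])<.07)&(q[...,1]<.12)&(q[...,1]>-.15)&(q[...,2]>.1)&(d>0)
    G=q[g];t=G[G[:,2].argsort()[-max(5,len(G)//50):]];print("lid top pts",np.median(t,0).round(3), "angles pct",np.percentile(np.arctan2(G[:,2]-.125,G[:,1]+.083),[5,50,95]).round(2))
E
python3 tin.py
```

```text
8.75 [ 0.4958005  -0.38192637  0.04692369] [-2.6 -0.5  6.2]
scene tin red 216 [[-0.026, 0.015, 0.053], [0.005, 0.046, 0.072], [0.039, 0.057, 0.08]]
white 79 [[-0.011, 0.057, 0.061], [0.006, 0.061, 0.066], [0.031, 0.078, 0.076]]
lid top pts [-0.002 -0.01   0.276] angles pct [0.89 1.08 1.24]
side tin red 86 [[-0.005, 0.039, 0.066], [0.014, 0.052, 0.075], [0.037, 0.058, 0.081]]
white 11 [[-0.006, 0.055, 0.067], [0.005, 0.061, 0.068], [0.009, 0.093, 0.083]]
lid top pts [ 0.003 -0.011  0.273] angles pct [0.91 1.14 1.39]
```

```bash
python3 - <<'E'
from h import *
import cv2
p,d=cams.camera("scene");q,d2=cams.camera("side")
f=lambda p,x,y:cv2.resize(p[y:y+75,x:x+66],None,fx=6,fy=6,interpolation=cv2.INTER_CUBIC)
cv2.imwrite("pics/j.png",np.hstack([f(p,215,110),f(q,225,145)]))
a=np.deg2rad(19);B=np.array([[np.cos(a),np.sin(a)],[-np.sin(a),np.cos(a)]])
for u in (240,248,256):
  for v in range(150,188,2):
    P=pts("scene",u,v,d[v,u]);print(u,v,p[v,u],((P[:2]-[.6325,-.281])@B.T).round(3),P[2].round(3))
E
```

```text
240 150 [82 79 78] [ 0.038 -0.081] 0.008
240 152 [102  98  97] [ 0.037 -0.076] 0.006
240 154 [85 83 81] [ 0.037 -0.071] 0.003
240 156 [109 105 103] [ 0.036 -0.061] 0.006
240 158 [116 111 109] [ 0.035 -0.055] 0.004
240 160 [116 112 109] [ 0.034 -0.048] 0.004
240 162 [115 110 109] [ 0.033 -0.039] 0.005
240 164 [ 69  68 109] [0.027 0.006] 0.046
240 166 [ 31  34 118] [0.024 0.033] 0.067
240 168 [ 31  33 142] [0.022 0.049] 0.078
240 170 [ 21  24 146] [0.022 0.054] 0.075
240 172 [ 77  79 138] [0.021 0.055] 0.07
240 174 [176 178 182] [0.021 0.056] 0.064
240 176 [184 186 189] [0.02  0.066] 0.067
240 178 [160 157 161] [0.019 0.08 ] 0.076
240 180 [156 152 155] [0.017 0.092] 0.082
240 182 [156 152 155] [0.016 0.103] 0.088
240 184 [156 152 155] [0.015 0.112] 0.091
240 186 [155 151 156] [0.013 0.124] 0.098
248 150 [61 58 56] [ 0.016 -0.085] 0.006
248 152 [68 65 64] [ 0.016 -0.079] 0.004
248 154 [69 65 64] [ 0.015 -0.07 ] 0.006
248 156 [103  99  97] [ 0.014 -0.064] 0.005
248 158 [117 113 111] [ 0.014 -0.058] 0.003
248 160 [116 111 109] [ 0.013 -0.047] 0.006
248 162 [116 112 109] [ 0.012 -0.041] 0.
[... 640 characters left out ...]
256 156 [83 79 78] [-0.007 -0.063] 0.007
256 158 [117 111 110] [-0.008 -0.058] 0.004
256 160 [117 112 111] [-0.009 -0.049] 0.006
256 162 [118 112 111] [-0.009 -0.042] 0.006
256 164 [106 102 113] [-0.01  -0.036] 0.005
256 166 [ 40  41 124] [-0.014  0.019] 0.056
256 168 [ 28  30 124] [-0.017  0.047] 0.079
256 170 [ 21  25 126] [-0.017  0.048] 0.073
256 172 [ 27  30 114] [-0.017  0.051] 0.069
256 174 [135 137 142] [-0.017  0.052] 0.063
256 176 [167 169 171] [-0.018  0.058] 0.062
256 178 [156 156 159] [-0.019  0.076] 0.075
256 180 [154 151 155] [-0.02   0.086] 0.079
256 182 [155 152 155] [-0.021  0.095] 0.083
256 184 [155 151 155] [-0.022  0.11 ] 0.093
256 186 [155 151 155] [-0.023  0.117] 0.093
```

View pics/j.png

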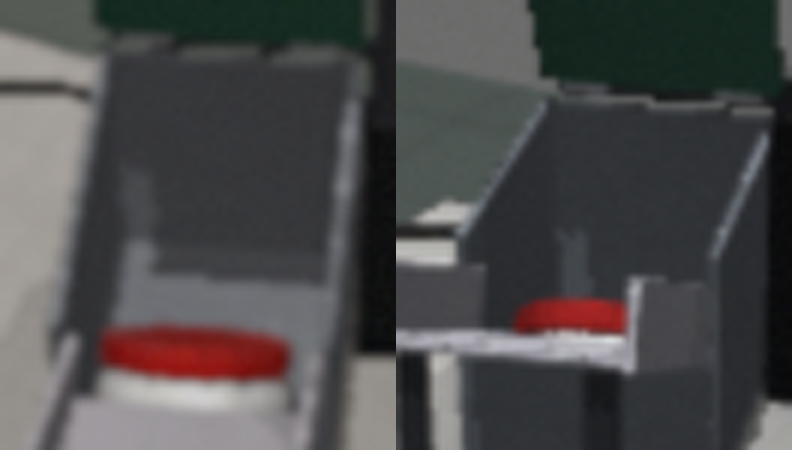

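>>> send_rows(moves=[[0, 0, 0.001, 0], [0, 0, 0.001, 0], [0, 0, 0.001, 0], [0, 0, 0, 0], [0, 0, 0, 0], [0, 0, 0, 0], [0, 0, 0, 0]])

```text
clock: 9.65
eef_pos: [0.4959, -0.3821, 0.0465]
tool_rot: [-0.165, 0.986, -0.001, 0.001]
ft_force: [-6.8, 1.9, 17.4]
grip_width: -0.0001
```

```bash
python3 tin.py
```

```text
9.65 [ 0.49590298 -0.38207608  0.0465218 ] [-6.8  1.9 17.4]
scene tin red 215 [[-0.026, 0.017, 0.055], [0.006, 0.046, 0.072], [0.039, 0.057, 0.081]]
white 77 [[-0.011, 0.055, 0.061], [0.008, 0.061, 0.065], [0.031, 0.076, 0.075]]
lid top pts [-0.003 -0.011  0.276] angles pct [0.9  1.08 1.24]
side tin red 86 [[-0.006, 0.037, 0.066], [0.013, 0.051, 0.074], [0.038, 0.059, 0.08]]
white 12 [[-0.006, 0.055, 0.067], [0.006, 0.061, 0.069], [0.012, 0.094, 0.084]]
lid top pts [-0.013 -0.011  0.274] angles pct [0.91 1.14 1.39]
```

>>> send_rows(moves=[[0, 0, -0.001, 0], [0, 0, -0.001, 0], [0, 0, -0.0015, 0], [0, 0, -0.0015, 0], [0, 0, -0.0015, 0], [0, 0, -0.0015, 0], [0, 0, -0.0015, 0], [0, 0, -0.0015, 0], [0, 0, -0.0015, 0], [0, 0, -0.0015, 0], [0, 0, -0.0015, 0], [0, 0, -0.0015, 0], [0, 0, -0.0015, 0], [0, 0, -0.0015, 0], [0, 0, -0.0015, 0]])

```text
clock: 11.25
eef_pos: [0.4962, -0.3816, 0.0653]
tool_rot: [-0.166, 0.986, -0.0, 0.001]
ft_force: [2.1, 0.5, 3.3]
grip_width: 0.0001
```

```bash
python3 look.py k;python3 tin.py
```

```text
11.25 [ 0.49624192 -0.38164456  0.06529145] [2.13 0.54 3.29] [ 0.22 -0.44  0.  ]
11.35 [ 0.49626467 -0.38162939  0.0654459 ] [2.4 1.4 3.8]
scene tin red 222 [[-0.026, 0.015, 0.053], [0.005, 0.045, 0.072], [0.04, 0.057, 0.08]]
white 60 [[-0.011, 0.057, 0.061], [0.008, 0.062, 0.065], [0.031, 0.066, 0.069]]
lid top pts [0.009 0.058 0.211] angles pct [0.31 0.55 0.69]
side tin red 86 [[-0.006, 0.04, 0.066], [0.013, 0.052, 0.074], [0.038, 0.058, 0.081]]
white 11 [[-0.007, 0.058, 0.068], [0.004, 0.061, 0.069], [0.008, 0.095, 0.084]]
lid top pts [0.014 0.057 0.208] angles pct [0.3  0.44 0.54]
```

View pics/k.png

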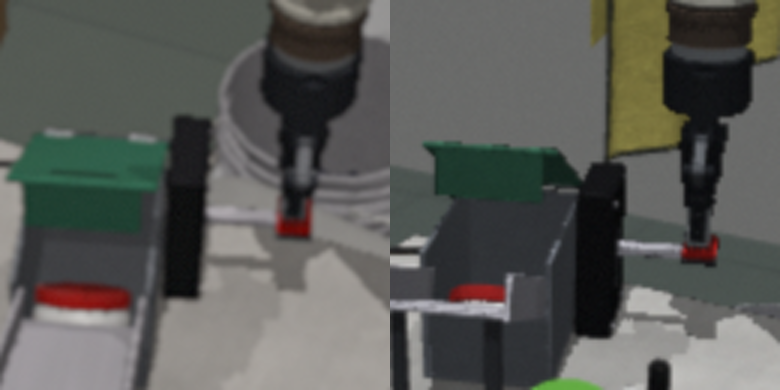

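>>> send_rows(moves=[[0, 0, -0.0015, 0], [0, 0, -0.0015, 0], [0, 0, -0.0015, 0], [0, 0, -0.0015, 0], [0, 0, -0.0015, 0], [0, 0, -0.0015, 0], [0, 0, -0.0015, 0], [0, 0, -0.001, 0], [0, 0, -0.001, 0], [0, 0, -0.001, 0], [0, 0, -0.001, 0], [0, 0, -0.001, 0], [0, 0, -0.001, 0], [0, 0, -0.001, 0], [0, 0, -0.001, 0], [0, 0, -0.001, 0], [0, 0, -0.001, 0], [0, 0, -0.001, 0], [0, 0, -0.001, 0]])

```text
clock: 13.35
eef_pos: [0.4936, -0.3816, 0.0862]
tool_rot: [-0.165, 0.986, 0.001, -0.002]
ft_force: [-0.5, -0.5, -0.0]
grip_width: -0.0002
```

```bash
python3 look.py l;python3 tin.py
```

```text
13.35 [ 0.49361139 -0.38158596  0.08623363] [-0.54 -0.46 -0.01] [-0.03 -0.05  0.03]
13.45 [ 0.4942982  -0.38177651  0.08667507] [ 0.2 -0.9  0. ]
scene tin red 60 [[-0.024, 0.044, 0.063], [0.005, 0.054, 0.073], [0.032, 0.06, 0.079]]
white 20 [[-0.004, 0.061, 0.064], [0.006, 0.064, 0.066], [0.016, 0.067, 0.069]]
lid top pts [0.004 0.013 0.132] angles pct [-0.03  0.03  0.21]
side tin red 80 [[-0.005, 0.038, 0.063], [0.015, 0.052, 0.074], [0.038, 0.058, 0.08]]
lid top pts [-0.002  0.006  0.13 ] angles pct [-0.11  0.02  0.18]
```

View pics/l.png

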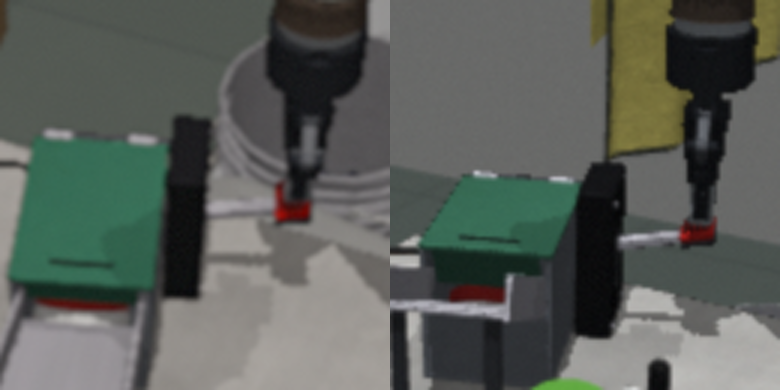

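>>> send_rows(moves=[[0, 0, -0.001, 0], [0, 0, -0.001, 0], [0, 0, -0.001, 0], [0, 0, -0.001, 0], [0, 0, -0.001, 0], [0, 0, -0.001, 0], [0, 0, -0.001, 0], [0, 0, -0.001, 0]])

```text
clock: 14.35
eef_pos: [0.4955, -0.3819, 0.0955]
tool_rot: [-0.165, 0.986, -0.0, 0.0]
ft_force: [-0.1, 0.2, 0.6]
grip_width: 0.0
```

>>> send_rows(moves=[[0, 0, -0.005, 0], [0, 0, -0.01, 0], [0, 0, -0.02, 0], [0, 0, -0.02, 0], [0, 0, -0.02, 0], [0, 0, 0, 0], [0, 0, 0, 0]])

```text
clock: 15.05
eef_pos: [0.4957, -0.3821, 0.171]
tool_rot: [-0.165, 0.986, -0.001, 0.001]
ft_force: [-0.9, -0.4, -0.6]
grip_width: 0.0003
```

```bash
python3 look.py m; python3 tin.py; python3 - <<'E'
from h import *
import cv2
a=np.deg2rad(19);B=np.array([[np.cos(a),np.sin(a)],[-np.sin(a),np.cos(a)]])
for n in("scene","side"):
  p1,d1=cams.camera(n)
  for nm,p,d in (("before",cv2.imread(f"pics/a_{n}.png"),np.load(f"pics/a_{n}.npy")),("now",p1,d1)):
    h=cv2.cvtColor(p,cv2.COLOR_BGR2HSV);v,u=np.mgrid[0:384,0:512];P=pts(n,u,v,d);q=np.dstack([(P[...,:2]-[.6325,-.281])@B.T,P[...,2]])
    g=(h[...,0]>65)&(h[...,0]<90)&(h[...,1]>100)&(abs(q[...,0])<.05)&(abs(q[...,1])<.075)&(q[...,2]>.115)&(d>0)
    G=q[g];c=np.polyfit(G[:,1],G[:,2],1);print(n,nm,"lid slope",c[0].round(4))
    r=((h[...,0]<8)|(h[...,0]>172))&(h[...,1]>120)&(abs(q[...,0]+.162)<.025)&(abs(q[...,1]+.05)<.03);print(" paddle z",np.median(q[r][:,2]).round(4))
E
```

```text
15.05 [ 0.49570199 -0.38212932  0.17102223] [-0.86 -0.42 -0.55] [-0.03  0.    0.  ]
15.15 [ 0.49485122 -0.3814332   0.16927509] [ 0.   0.1 -1.1]
scene tin red 60 [[-0.024, 0.044, 0.064], [0.005, 0.054, 0.073], [0.032, 0.059, 0.078]]
white 17 [[-0.004, 0.062, 0.062], [0.003, 0.065, 0.066], [0.011, 0.068, 0.069]]
lid top pts [ 0.005 -0.007  0.132] angles pct [-0.03  0.03  0.24]
side tin red 81 [[-0.005, 0.042, 0.065], [0.016, 0.051, 0.074], [0.038, 0.058, 0.08]]
lid top pts [-0.006 -0.014  0.13 ] angles pct [-0.1   0.02  0.18]
scene before lid slope 0.0007
 paddle z 0.1078
scene now lid slope 0.0003
 paddle z 0.1079
side before lid slope -0.0055
 paddle z 0.1079
side now lid slope -0.0114
 paddle z 0.1075
```

View pics/m.png

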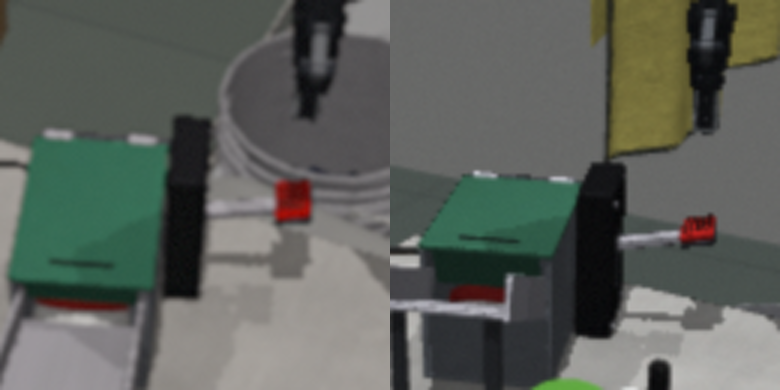

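```bash
python3 -c "
from workcell import order;print(order.job_done())"
```

```text
the job is handed in; nothing more can be done
None
```

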